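# Tip the loaf tin onto its base and pack it against the tray's rim

## Robot

A 7-joint arm with a two-finger parallel gripper is mounted at the origin on the work surface. World frame = base frame: x ahead of the robot, y to its left, z up, the work surface at z = 0. Lengths are in m, angles in rad, forces in N, time in s.
With the tool pointing down it reaches from about 0.425 to 0.925 m from the base axis. Payload 6.8 kg.
Tool frame: the origin (TCP) lies at the very end of the fingers, on their centre line; the grasp point (between the pads) lies 19 mm behind it; z points along the fingers, y is the line along which they close (so a half turn about z gives the same grasp; the last joint's range is limited). The gripper opens to 88 mm and grips with 3 to 60 N. Pads are 20 mm wide; open, the fingers measure 115 mm over their backs; the gripper's body (75 mm by 178 mm) begins 61 mm behind the grasp point.
Start: joints at [-1.404, 0.477, 0.022, 1.555, -0.011, 1.109, -0.083], TCP at [0.183, 0.65, 0.223] pointing down, gripper open.
Joint ranges: [-2.96, 2.96], [-0.34, 2.1], [-1.41, 1.46], [0.24, 2.44], [-1.37, 4.51], [0.17, 1.92], [-2.96, 2.96]. Speed limits (rad/s): [2.39, 2.39, 3.14, 3.14, 3.14, 3.14, 3.14].

## Interface

Orientations are given as a rotation vector (axis times angle).
In Python, from workcell import get_obs, get_image, close_job, regions_of, place_of gives the robot as it stands.
- The arm moves only by the tool carry_out, never from a script. Its argument "plan" is a list of rows, each a list of 3 entries, a list of its own where there are three numbers: the opening, from 0 (shut) to 1 (fully open), then the shift along the tool's x, y, z in m, then the turn, a rotation vector about the tool's x, y, z in rad. A call has 1 to 5 rows; each row is the pose to reach, as a shift and turn from the pose commanded when the call began, along the tool's axes at that moment; what a row does not reach only later rows make up. A row lasts 1/10 s, in which the tool goes at most 50 mm and 8.59 degrees, less where a joint would pass 70% of its speed; a pose out of reach is approached as far as the arm can. A call with a gripper value outside its range is refused whole. The fingers move at their own pace and stop on an object; "squeeze" is the grip in N (left out, the last holds). Time passes only in rows, so rows that repeat a pose let the fingers close. It gives the time, the measured TCP pose, the force, the opening and the grip force at its end, in the units of the state.
- get_obs(): the state, without advancing time (a new reading comes with each control period).
- get_image(name): name is "scene" or "top" or "wrist"; returns a dict with "img" (480x640x3 uint8, red, green, blue), "fx", "fy", "cx", "cy" (pixels), "view" (4x4, takes a point from world to camera coordinates). Camera axes: x right, y up, looking along -z (the intrinsics and any distortion apply to the point x, -y, -z); pixel columns grow to the right and rows downward; lengths in m; the calibration is good to about 2 mm. A picture is of the moment at which its call begins. There is no depth.
- close_job(): hands the job in; it is judged then, once.
Trained networks look in a picture, given as the dict that the camera call returned (one of the last four; its "shot" number tells which), for a name from the list of things; names that differ only in an ending like _2 or _b are one class to them, and where a whole thing is asked for, a point or a joint stands for the part that bears it (a point fixed in the world has none). Each returns a list of dicts, best first, with "score" (0 to 1); they miss things now and then, are a little off and sometimes report something else, mostly with a low value. They report only what shows in the picture. A call takes as long as a camera call.
- regions_of(query, picture): "mask" (480x640 bool, what is visible of it) and "pixel" ([row, column] in pixels, amid what is visible of it).
- place_of(query, picture): "pixel" ([row, column] in pixels: a listed point, or the origin of a listed thing).
The state is a dict: "time_s": time; "joints": joint angles; "joint_vel": joint speeds; "joint_torque": joint torques, N m; "eef_pos": TCP position; "eef_rot": TCP orientation; "ft_force": force on the tool from outside, world axes, zero at the start; "moment": the same for the moment, N m; "grip_width": finger opening in m; "grip_force": force on a finger pad.
Only numpy, scipy, OpenCV 4.12 (cv2) and the standard library are available. Lean on these libraries where they do the work, as an engineer would, in place of code of your own. Each camera call takes 0.05 s, during which the arm holds its last target. There are 200 camera calls.

## Task

The loaf tin standing on end on the lined baking tray is to be filled next: without picking it up, tip it over so that it lies on its base, mouth up. Then ease it gently back, away from the robot, until its long side lies flush against the tray's far rim. Leave the second tin already lying on the tray and the little mould as they are.

Things in the scene. Friction and masses are not known exactly. Their poses are not given: they have to be found in the camera images.
- tin_center (a point): centre (half-way along, across and deep) of the open loaf tin to lay down: straight-sided bare metal, 180 long x 92 wide x 90 deep, walls 3, one 180 x 92 side missing (the mouth). z axis: along its length, ends at +-90. x axis: out of the mouth (mouth at +45, base at -45). y axis: across, side walls' outer faces at +-46. It starts standing on one end, z up
- tin_edge (a point): middle of the mouth-side edge of the tin's upper end at the start, 202 above the bench: the place to push, towards the base (the tin's -x). The tin (0.4 to 0.8 kg) has its weight nearer to the base and falls by itself once leaned about 21 degrees; while it leans, this edge swings forward about 70 and up about 20. Pushed low down it slides instead. Axes as tin_center
- tin_mouth (a point): middle of the tin's mouth, 45 from its centre. At the start it looks roughly to the robot's left (turned by up to 45 degrees). Along the mouth the two side walls carry folded rails, 5 mm proud and 9 deep. The tin is too wide to be gripped across. Axes as tin_center
- tray: lined baking tray on a nested stack, fixed, 600 long (its y) x 400 (its x), inner floor 580 x 380; origin at the centre of its underside on the bench, x axis pointing away from the robot, z up. The floor (silicone mat) is 22 above the bench, the rim stands 20 above the floor and is 10 thick
- tray_rim (a point): middle of the inner face of the tray's far rim, at floor height; the rim's face runs along the tray's y axis and looks to the tray's -x
- tin2: second tin of the same size, already lying mouth up on the tray at its left end, 180 mm along x, one end at the far rim; origin at the centre of its underside. Loose; to be left alone
- mould: small round metal mould, 68 diameter x 55 high, standing on the tray's near left corner; origin at the centre of its underside. Loose; to be left alone
- shelf_edge (a point): middle of the front tube of the fixed tubular shelf above the tray: it runs along y, 1000 long, 20 thick, its centre 460 above the bench; three more tubes behind it, the last 300 farther back; 25 mm posts at both ends, 50 and 250 behind the front tube. A tool cannot stand upright over the tray behind this edge: it has to lean in under it, tip forward

How it is judged:
On the way, in this order (a step that is already met when the one before it is completed fails the run):
1. the tin lies on its base, mouth up, on the tray floor (angle between tin_center's own x axis and vertical below 0.06 rad and z of tin_center in the frame of tray below 0.073 m and linear speed of tin below 0.03 m/s), for 0.2 s.
2. its long side lies flush against the tray's far rim (angle between tin_center's own x axis and vertical below 0.06 rad and x of tin_center in the frame of tray_rim above -0.051 m and angle between the z axis of tin_center and the y axis of tray, either way round below 0.06 rad), for 0.2 s.
At the end, for the whole second after the job is handed in: the tin rests flat on its base on the tray floor, mouth up (within 3.4 degrees), its long side against the far rim: middle of the side at most 5 mm from the rim and parallel to it within 3.4 degrees; released and at rest (all of step 2 and z of tin_center in the frame of tray below 0.073 m and linear speed of tin below 0.01 m/s); the robot touches nothing.
It fails at once if the tin was picked up (its centre more than 25 mm higher than tipping takes it) (z of tin_center in the frame of tray above 0.148 m).
It fails at once if the tin was shoved hard (over 60 N from the fingers) (contact force between the fingers and tin above 60 N).
It fails at once if the second tin was moved over 8 mm (distance of tin2 from where it was at the start of the episode above 0.008 m).
It fails at once if the mould was moved over 10 mm (distance of mould from where it was at the start of the episode above 0.01 m).
It also fails if it takes over 45 s, if anything falls off the work surface, if the arm or the gripper's body presses on something with over 40 N, if the wrist force passes 120 N, or if a joint passes its speed limit or range.

## Working session

There is one attempt and no reset: what is moved stays moved. The work goes in short steps, Python scripts to look and compute and a tool call to move; the robot and the scene stay as the last step left them, time stands still between calls to the robot, and variables do not carry over. Pictures are saved under pics/ and viewed, at most 10 in all, crops included, and the job is handed in when it is done.

Besides the shell and the picture viewer there is one more tool, called after "Request:" by a JSON object that holds its "name" and its "arguments", one argument or row to a line. carry_out: Moves the arm, as the interface text tells. Its arguments: {"type":"object","properties":{"plan":{"type":"array","items":{"type":"array"}},"squeeze":{"type":"number"}},"required":["plan"]}

```bash
mkdir -p pics; cat > h.py <<'E'
import numpy as np, cv2
from scipy.spatial.transform import Rotation as R
from scipy.optimize import least_squares
from workcell import *
def ray(p,px):
    V=np.array(p['view']);r,c=px
    d=np.array([(c-p['cx'])/p['fx'],-(r-p['cy'])/p['fy'],-1.])
    Rt=V[:3,:3].T
    return -Rt@V[:3,3],Rt@d
def at_z(p,px,z):
    o,d=ray(p,px);return o+d*(z-o[2])/d[2]
def tri(obs):
    A=np.zeros((3,3));b=np.zeros(3)
    for p,px in obs:
        o,d=ray(p,px);d=d/np.linalg.norm(d);M=np.eye(3)-np.outer(d,d);A+=M;b+=M@o
    return np.linalg.solve(A,b)
def proj(p,X):
    V=np.array(p['view']);q=V[:3,:3]@np.array(X)+V[:3,3]
    return [p['cy']-p['fy']*q[1]/-q[2],p['cx']+p['fx']*q[0]/-q[2]]
E
cat > a.py <<'E'
from h import *
P={n:get_image(n) for n in('scene','top')}
for n,p in P.items(): cv2.imwrite(f'pics/{n}0.png',p['img'][:,:,::-1])
for q in('tin_center','tin_edge','tin_mouth','tray','tray_rim','tin2','mould','shelf_edge'):
    o=[]
    for n,p in P.items():
        r=place_of(q,p)
        print(q,n,[(np.round(x['pixel']).tolist(),round(x['score'],2)) for x in r[:3]])
        if r:o.append((p,r[0]['pixel']))
    if len(o)==2: print('   tri',tri(o).round(3))
s=get_obs();print(s['eef_pos'],R.from_rotvec(s['eef_rot']).as_matrix().round(2).tolist(),s['ft_force'],s['time_s'])
for n,p in P.items(): print(n,ray(p,(0,0))[0].round(3), [k for k in p])
E
python3 a.py
```

```text
tin_center scene [([255.0, 256.0], 0.78), ([229.0, 271.0], 0.33)]
tin_center top [([271.0, 374.0], 0.71)]
   tri [ 0.532 -0.01   0.106]
tin_edge scene [([232.0, 272.0], 0.86)]
tin_edge top [([266.0, 361.0], 0.63)]
   tri [0.541 0.034 0.207]
tin_mouth scene [([258.0, 273.0], 0.59)]
tin_mouth top [([264.0, 357.0], 0.68)]
   tri [0.547 0.033 0.125]
tray scene [([292.0, 232.0], 0.93)]
tray top [([261.0, 394.0], 0.94)]
   tri [ 0.562 -0.077 -0.013]
tray_rim scene [([365.0, 209.0], 0.96)]
tray_rim top [([184.0, 387.0], 0.81)]
   tri [ 0.763 -0.06   0.035]
tin2 scene [([331.0, 331.0], 0.83), ([290.0, 229.0], 0.56), ([365.0, 210.0], 0.42)]
tin2 top [([226.0, 302.0], 0.67)]
   tri [0.65  0.169 0.02 ]
mould scene [([244.0, 331.0], 0.68)]
mould top [([315.0, 310.0], 0.83)]
   tri [0.42  0.143 0.026]
shelf_edge scene [([120.0, 229.0], 0.92)]
shelf_edge top [([280.0, 409.0], 0.67)]
   tri [ 0.511 -0.016  0.46 ]
[0.18314055 0.64969245 0.22267714] [[-0.96, 0.27, -0.0], [0.27, 0.96, 0.0], [0.0, 0.0, -1.0]] [ 0.30669287 -0.70045361  0.88916481] 0.9
scene [1.132 0.223 0.985] ['img', 'fx', 'fy', 'cx', 'cy', 'view', 'shot']
top [0.51  0.137 1.15 ] ['img', 'fx', 'fy', 'cx', 'cy', 'view', 'shot']
```

View pics/scene0.png

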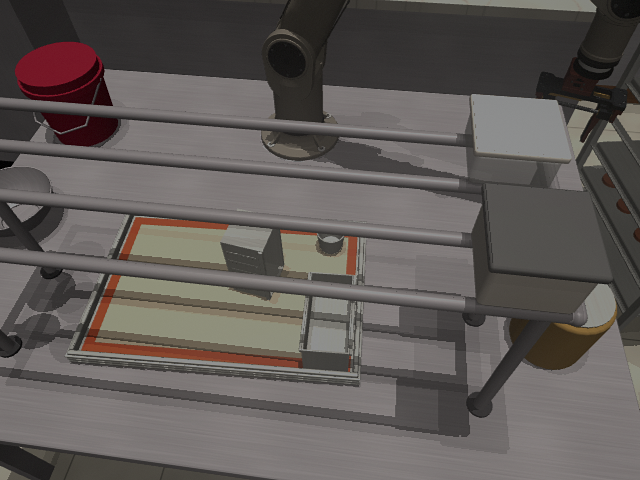

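View pics/top0.png

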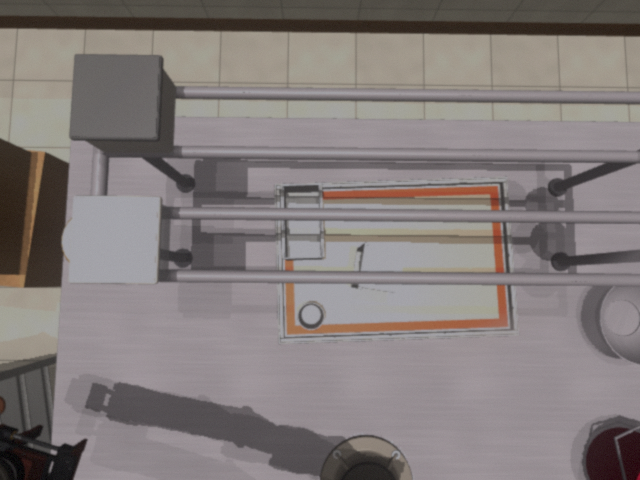

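The scene view shows the tin upright at about (255,255), tin2 at (330,331) and the mould at (244,331). The top view has the tin's upper end at about (265,358), and all of these agree with the networks. I'll check the yaw of the tin and tray next.

```bash
cat > b.py <<'E'
from h import *
p=get_image('top');s=get_image('scene')
a=cv2.resize(p['img'][170:350,265:525],None,fx=3,fy=3,interpolation=cv2.INTER_CUBIC)[:540,:780]
cv2.imwrite('pics/c1.png',a[:,:,::-1])
b=cv2.resize(s['img'][205:315,200:300],None,fx=5,fy=5,interpolation=cv2.INTER_CUBIC)
cv2.imwrite('pics/c2.png',b[:,:,::-1])
m=regions_of('tray',p)[0]['mask'];c=cv2.minAreaRect(np.argwhere(m)[:,::-1].astype(np.float32));print(c)
q=[at_z(p,(y,x),.035)[:2].round(3).tolist() for x,y in cv2.boxPoints(c)];print(q)
for rc in((187,279),(181,508),(329,511),(338,282)): print(at_z(p,rc,.042).round(3))
for n in('tin_edge','tin_center'):print(n,[x['pixel'] for x in place_of(n,p)[:1]+place_of(n,s)[:1]])
E
python3 b.py
```

```text
Traceback (most recent call last):
  File "b.py", line 7, in <module>
    m=regions_of('tray',p)[0]['mask'];c=cv2.minAreaRect(np.argwhere(m)[:,::-1].astype(np.float32));print(c)
      ~~~~~~~~~~~~~~~~~~~~^^^
IndexError: list index out of range
```

View pics/c1.png

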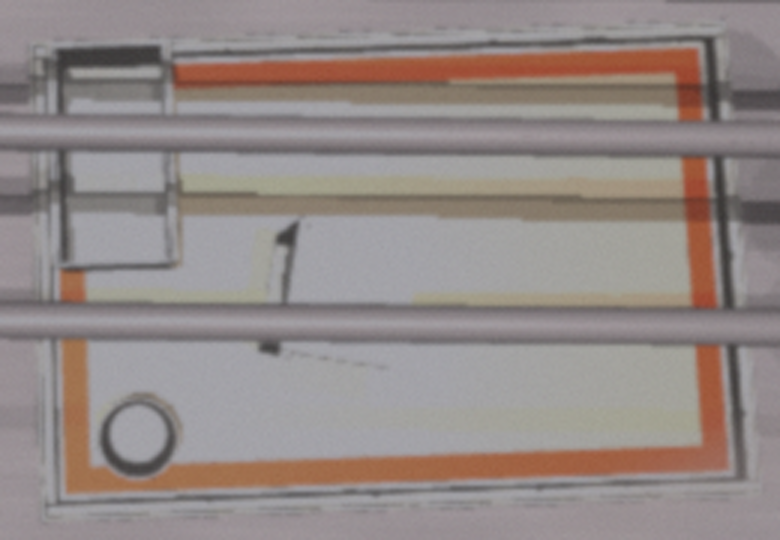

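View pics/c2.png

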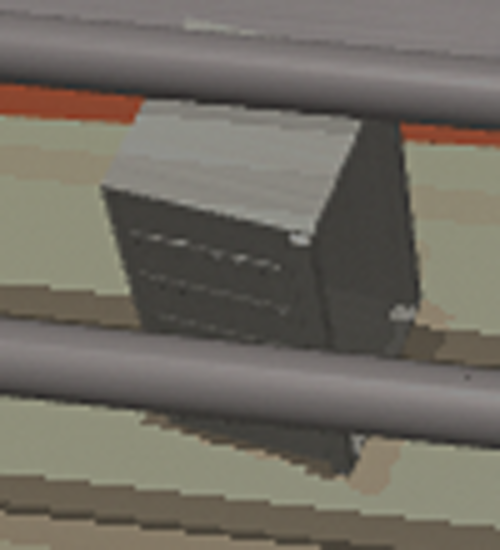

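The top crop shows the mouth edge of the upper end running from about (244,364) to (287,358). In the scene crop the far face's top edge runs from (242,221) to (252,263).

```bash
cat > b.py <<'E'
from h import *
p=get_image('top');s=get_image('scene')
print('mouth edge top',at_z(p,(244.2,364.3),.202).round(3),at_z(p,(286.7,357.7),.202).round(3))
print('scene',[at_z(s,x,.202).round(3).tolist() for x in((252,263),(242,220.6),(229,272))])
def c(x,y): return (170+y/3,265+x/3)
print('far rim top in',[at_z(p,c(*x),.042).round(3).tolist() for x in((170,50),(710,37))])
print('near rim',[at_z(p,c(*x),.042).round(3).tolist() for x in((60,503),(740,480))])
print('tubes front/2nd',[at_z(p,c(*x),.46).round(3).tolist() for x in((0,320),(780,325))])
for n in('tin_edge','tin_center','tray_rim','tray'):print(n,[x['pixel'] for x in place_of(n,p)[:1]+place_of(n,s)[:1]], tri([(q,place_of(n,q)[0]['pixel']) for q in(p,s)]).round(3))
E
python3 b.py
```

```text
mouth edge top [0.588 0.025 0.202] [0.495 0.039 0.202]
scene [[0.588, 0.028, 0.202], [0.574, -0.061, 0.202], [0.529, 0.035, 0.202]]
far rim top in [[0.75, 0.117, 0.042], [0.767, -0.352, 0.042]]
near rim [[0.364, 0.205, 0.042], [0.388, -0.365, 0.042]]
tubes front/2nd [[0.514, 0.213, 0.46], [0.515, -0.2, 0.46]]
tin_edge [[265.2, 362.1], [227.8, 269.5]] [0.541 0.033 0.221]
tin_center [[271.1, 375.3], [254.3, 254.7]] [ 0.531 -0.012  0.109]
tray_rim [[185.6, 389.1], [365.3, 207.8]] [ 0.76  -0.067  0.024]
tray [[258.1, 391.8], [290.2, 230.7]] [ 0.568 -0.072  0.006]
```

Request:
{"name": "carry_out", "arguments": {
  "plan": [
    [1, [0, 0, -0.03], [0, 0, 0]],
    [1, [-0.02, -0.05, -0.05], [0, 0, 0]],
    [1, [-0.02, -0.1, -0.06], [0, 0, 0]],
    [1, [-0.02, -0.15, -0.06], [0, 0, 0]],
    [1, [-0.02, -0.2, -0.06], [0, 0, 0]]
  ]
}}

```text
time_s: 2.45
eef_pos: [0.1501, 0.4577, 0.2831]
eef_rot: [0.431, 3.112, 0.002]
ft_force: [-0.6, 0.5, 0.5]
grip_width: 0.088
grip_force: 0.0
```

```bash
cat >> h.py <<'E'
def plan(pos,ydeg,lean):
    """tool y axis turned ydeg clockwise from world y; lean deg tip forward; prints whole shift/turn from now"""
    s=get_obs();Rc=R.from_rotvec(s['eef_rot']);a=np.radians(ydeg);l=np.radians(lean)
    y=np.array([np.sin(a),np.cos(a),0]);f=np.array([np.cos(a),-np.sin(a),0])
    z=f*np.sin(l)+np.array([0,0,-np.cos(l)]);x=np.cross(y,z)
    Rt=R.from_matrix(np.array([x,y,z]).T)
    print('shift',Rc.inv().apply(np.array(pos)-s['eef_pos']).round(3).tolist(),'turn',(Rc.inv()*Rt).as_rotvec().round(3).tolist(),
      'deg',np.degrees((Rc.inv()*Rt).magnitude()).round(1),'pos',s['eef_pos'].round(3),'z',Rc.as_matrix()[:,2].round(2),'q',np.round(s['joints'],2),'F',s['ft_force'].round(1),'t',s['time_s'])
E
python3 -c "
from h import *
plan([.36,.24,.3],8.6,10)
plan([.44,.12,.27],8.6,35)"
```

```text
shift [-0.261, -0.152, -0.017] turn [-0.009, -0.174, -0.125] deg 12.3 pos [0.15  0.458 0.283] z [ 0.  0. -1.] q [-1.39  0.1   0.01  1.93 -0.    1.11 -0.09] F [-0.6  0.5  0.5] t 2.45
shift [-0.371, -0.246, 0.013] turn [-0.037, -0.61, -0.122] deg 35.7 pos [0.15  0.458 0.283] z [ 0.  0. -1.] q [-1.39  0.1   0.01  1.93 -0.    1.11 -0.09] F [-0.6  0.5  0.5] t 2.45
```

Request:
{"name": "carry_out", "arguments": {
  "plan": [
    [1, [-0.045, -0.02, 0], [0, -0.06, -0.03]],
    [1, [-0.09, -0.04, 0], [0, -0.15, -0.07]],
    [1, [-0.135, -0.06, 0], [0, -0.24, -0.12]],
    [1, [-0.18, -0.085, 0], [0, -0.3, -0.12]],
    [1, [-0.22, -0.11, 0], [0, -0.35, -0.12]]
  ]
}}

```text
time_s: 2.95
eef_pos: [0.3332, 0.2925, 0.283]
eef_rot: [0.213, 2.784, -0.067]
ft_force: [1.5, 0.3, 0.2]
grip_width: 0.0879
grip_force: 0.0
```

```bash
python3 -c "
from h import *
plan([.42,.12,.27],8.6,35)"
```

```text
shift [-0.1, -0.157, 0.054] turn [-0.021, -0.259, 0.004] deg 14.9 pos [0.333 0.293 0.283] z [ 0.34 -0.07 -0.94] q [-1.26 -0.07  0.12  2.15  0.42  1.02  0.07] F [1.5 0.3 0.2] t 2.95
```

Request:
{"name": "carry_out", "arguments": {
  "plan": [
    [1, [-0.025, -0.035, 0.01], [0, -0.06, 0]],
    [1, [-0.05, -0.075, 0.02], [-0.01, -0.13, 0]],
    [1, [-0.075, -0.115, 0.035], [-0.02, -0.2, 0]],
    [1, [-0.1, -0.155, 0.05], [-0.02, -0.26, 0]],
    [1, [-0.1, -0.157, 0.054], [-0.02, -0.26, 0]]
  ]
}}

```text
time_s: 3.45
eef_pos: [0.4179, 0.1149, 0.2676]
eef_rot: [0.194, 2.527, -0.067]
ft_force: [-1.0, 0.5, 0.5]
grip_width: 0.088
grip_force: 0.0
```

```bash
python3 -c "
from h import *
plan([.567,.106,.18],8.6,35)"
```

```text
shift [-0.072, 0.015, 0.157] turn [-0.006, -0.003, -0.001] deg 0.4 pos [0.418 0.115 0.268] z [ 0.56 -0.09 -0.82] q [-1.07 -0.26  0.23  2.42  0.83  0.8   0.03] F [-1.   0.5  0.5] t 3.45
```

Leaned without trouble. Next I advance beside the tin's mouth edge.

Request:
{"name": "carry_out", "arguments": {
  "plan": [
    [1, [-0.018, 0.004, 0.04], [0, 0, 0]],
    [1, [-0.036, 0.008, 0.08], [0, 0, 0]],
    [1, [-0.054, 0.012, 0.12], [0, 0, 0]],
    [1, [-0.072, 0.015, 0.157], [0, 0, 0]],
    [1, [-0.072, 0.015, 0.157], [0, 0, 0]]
  ]
}}

```text
time_s: 3.95
eef_pos: [0.5707, 0.1129, 0.179]
eef_rot: [0.186, 2.528, -0.07]
ft_force: [0.1, 0.7, 0.2]
grip_width: 0.0878
grip_force: 0.0
```

```bash
python3 -c "
from h import *
plan([.567,.106,.18],8.6,35)
p=get_image('scene');cv2.imwrite('pics/s1.png',cv2.resize(p['img'][60:360,100:420],None,fx=2,fy=2)[:,:,::-1])"
```

```text
shift [0.002, -0.007, -0.002] turn [-0.007, -0.003, 0.005] deg 0.5 pos [0.571 0.113 0.179] z [ 0.56 -0.09 -0.82] q [-0.93  0.2   0.46  2.29  0.99  0.32  0.03] F [0.1 0.7 0.2] t 3.95
```

View pics/s1.png

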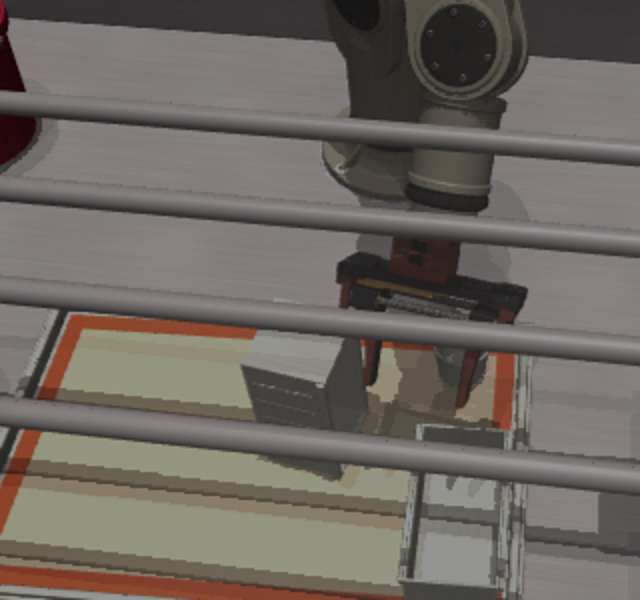

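The left finger (about (375,370) in the crop) stands about 2 cm clear of the mouth edge, so I push along the tool's -y.

Request:
{"name": "carry_out", "arguments": {
  "plan": [
    [1, [0, -0.01, 0], [0, 0, 0]],
    [1, [0, -0.02, 0], [0, 0, 0]],
    [1, [0, -0.027, 0], [0, 0, 0]],
    [1, [0, -0.034, 0], [0, 0, 0]],
    [1, [0, -0.041, 0], [0, 0, 0]]
  ]
}}

```text
time_s: 4.5
eef_pos: [0.5622, 0.0733, 0.183]
eef_rot: [0.185, 2.525, -0.059]
ft_force: [-0.2, 1.8, 2.0]
grip_width: 0.0878
grip_force: 1.2
```

Request:
{"name": "carry_out", "arguments": {
  "plan": [
    [1, [0, -0.006, 0], [0, 0, 0]],
    [1, [0, -0.012, 0], [0, 0, 0]],
    [1, [0, -0.018, 0], [0, 0, 0]],
    [1, [0, -0.024, 0], [0, 0, 0]],
    [1, [0, -0.024, 0], [0, 0, 0]]
  ]
}}

```text
time_s: 5.0
eef_pos: [0.5578, 0.0474, 0.1815]
eef_rot: [0.189, 2.528, -0.065]
ft_force: [-0.5, 1.1, -0.0]
grip_width: 0.0871
grip_force: 0.3
```

```bash
python3 -c "
from h import *
plan([.567,.106,.18],8.6,35)
p=get_image('scene');cv2.imwrite('pics/s2.png',cv2.resize(p['img'][60:360,100:420],None,fx=2,fy=2)[:,:,::-1])"
```

```text
shift [0.0, 0.059, 0.001] turn [-0.003, -0.003, 0.002] deg 0.3 pos [0.558 0.047 0.182] z [ 0.56 -0.09 -0.82] q [-0.84  0.14  0.51  2.35  1.04  0.25  0.11] F [-0.5  1.1 -0. ] t 5.0
```

View pics/s2.png

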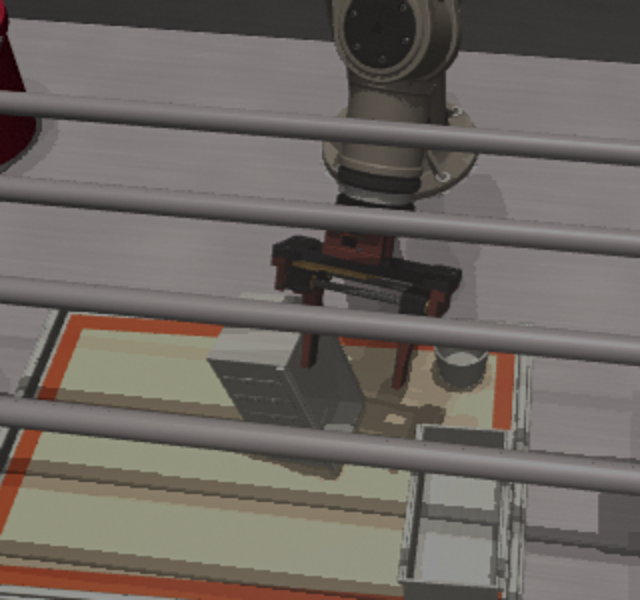

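The tin leans about 13° and is tipping rather than sliding, so I keep pushing.

Request:
{"name": "carry_out", "arguments": {
  "plan": [
    [1, [0, -0.007, 0], [0, 0, 0]],
    [1, [0, -0.014, 0], [0, 0, 0]],
    [1, [0, -0.021, 0], [0, 0, 0]],
    [1, [0, -0.028, 0], [0, 0, 0]],
    [1, [0, -0.035, 0], [0, 0, 0]]
  ]
}}

```text
time_s: 5.55
eef_pos: [0.5529, 0.0134, 0.1819]
eef_rot: [0.187, 2.527, -0.063]
ft_force: [0.7, 0.2, 0.8]
grip_width: 0.0879
grip_force: 0.0
```

Request:
{"name": "carry_out", "arguments": {
  "plan": [
    [1, [0, 0, 0], [0, 0, 0]],
    [1, [0, 0, 0], [0, 0, 0]],
    [1, [0, 0, 0], [0, 0, 0]],
    [1, [0, 0, 0], [0, 0, 0]],
    [1, [0, 0, 0], [0, 0, 0]]
  ]
}}

```text
time_s: 6.05
eef_pos: [0.5533, 0.0147, 0.182]
eef_rot: [0.186, 2.527, -0.063]
ft_force: [-0.3, 0.2, -0.0]
grip_width: 0.0878
grip_force: 0.0
```

```bash
python3 -c "
from h import *
plan([.567,.106,.18],8.6,35)
s=get_image('scene');p=get_image('top')
cv2.imwrite('pics/s3.png',cv2.resize(s['img'][60:360,100:420],None,fx=2,fy=2)[:,:,::-1])
o=[(c,place_of('tin_center',c)[0]['pixel']) for c in (s,p)];print(o[0][1],o[1][1],tri(o).round(3))"
```

```text
shift [0.001, 0.092, 0.002] turn [-0.001, -0.002, 0.004] deg 0.3 pos [0.553 0.015 0.182] z [ 0.57 -0.09 -0.82] q [-0.77  0.12  0.52  2.37  1.04  0.21  0.17] F [-0.3  0.2 -0. ] t 6.05
[249.1, 203.7] [280.5, 427.5] [ 0.51  -0.143  0.077]
```

View pics/s3.png

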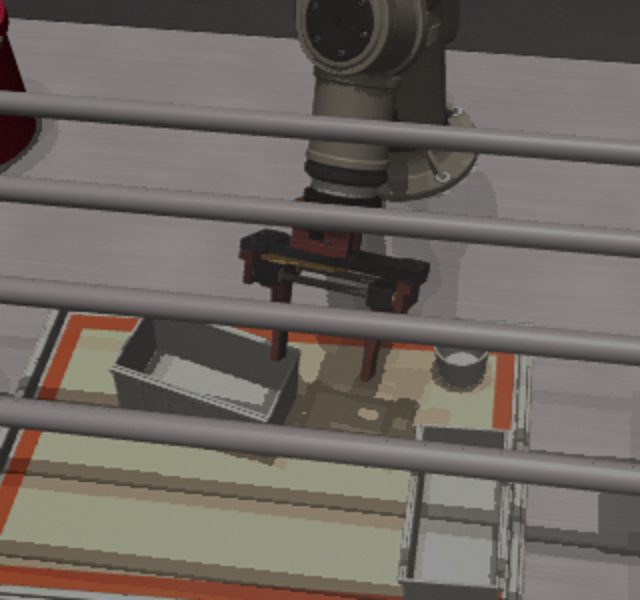

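Tin lies on its base, mouth up, with its centre near (0.507,-0.142), as predicted. Now I retract and go round to its near side.

```bash
python3 -c "
from h import *
plan([.43,-.03,.25],5,25)
plan([.405,-.165,.22],-2.2,15)"
```

```text
shift [0.056, -0.062, -0.122] turn [-0.033, 0.173, -0.051] deg 10.5 pos [0.553 0.015 0.182] z [ 0.57 -0.09 -0.82] q [-0.77  0.12  0.52  2.37  1.04  0.21  0.17] F [-0.1 -0.3  0.6] t 6.25
shift [0.077, -0.2, -0.099] turn [-0.082, 0.346, -0.168] deg 22.5 pos [0.553 0.015 0.182] z [ 0.57 -0.09 -0.82] q [-0.77  0.12  0.52  2.37  1.04  0.21  0.17] F [-0.1 -0.3  0.6] t 6.25
```

Request:
{"name": "carry_out", "arguments": {
  "plan": [
    [1, [0.0, -0.005, -0.045], [0, 0.03, 0]],
    [1, [0.02, -0.02, -0.085], [-0.015, 0.09, -0.02]],
    [1, [0.056, -0.062, -0.122], [-0.033, 0.173, -0.051]],
    [1, [0.065, -0.1, -0.118], [-0.05, 0.24, -0.1]],
    [1, [0.07, -0.145, -0.11], [-0.07, 0.3, -0.14]]
  ]
}}

```text
time_s: 6.75
eef_pos: [0.4473, -0.0587, 0.2365]
eef_rot: [0.035, 2.791, -0.031]
ft_force: [0.3, -0.8, -0.1]
grip_width: 0.0881
grip_force: 0.0
```

```bash
python3 -c "
from h import *
plan([.405,-.165,.2],-2.2,15)
plan([.41,-.165,.06],-2.2,15)"
```

```text
shift [0.05, -0.107, 0.022] turn [-0.036, 0.088, -0.059] deg 6.4 pos [ 0.447 -0.059  0.236] z [ 0.34 -0.03 -0.94] q [-0.67 -0.18  0.58  2.32  0.26  0.64  1.28] F [ 0.3 -0.8 -0.1] t 6.75
shift [0.093, -0.104, 0.156] turn [-0.036, 0.088, -0.059] deg 6.4 pos [ 0.447 -0.059  0.236] z [ 0.34 -0.03 -0.94] q [-0.67 -0.18  0.58  2.32  0.26  0.64  1.28] F [ 0.3 -0.8 -0.1] t 6.75
```

Request:
{"name": "carry_out", "arguments": {
  "plan": [
    [1, [0.025, -0.04, 0.01], [-0.01, 0.04, -0.02]],
    [1, [0.045, -0.075, 0.02], [-0.03, 0.08, -0.05]],
    [1, [0.05, -0.107, 0.022], [-0.036, 0.088, -0.059]],
    [1, [0.05, -0.107, 0.022], [-0.036, 0.088, -0.059]],
    [1, [0.05, -0.107, 0.022], [-0.036, 0.088, -0.059]]
  ]
}}

```text
time_s: 7.25
eef_pos: [0.4053, -0.1655, 0.1999]
eef_rot: [-0.048, 2.879, 0.002]
ft_force: [-0.2, 1.0, -0.5]
grip_width: 0.0878
grip_force: 0.0
```

```bash
python3 -c "
from h import *
plan([.41,-.165,.06],-2.2,15)"
```

```text
shift [0.032, 0.001, 0.136] turn [-0.004, 0.0, -0.005] deg 0.4 pos [ 0.405 -0.165  0.2  ] z [ 0.26  0.01 -0.97] q [-0.71 -0.13  0.98  2.33  0.05  0.64  1.85] F [-0.2  1.  -0.5] t 7.25
```

Request:
{"name": "carry_out", "arguments": {
  "plan": [
    [1, [0.008, 0, 0.035], [0, 0, 0]],
    [1, [0.016, 0, 0.07], [0, 0, 0]],
    [1, [0.024, 0, 0.105], [0, 0, 0]],
    [1, [0.032, 0, 0.136], [0, 0, 0]],
    [1, [0.032, 0, 0.136], [0, 0, 0]]
  ]
}}

```text
time_s: 7.75
eef_pos: [0.4118, -0.1616, 0.0672]
eef_rot: [-0.061, 2.878, 0.005]
ft_force: [1.4, -0.1, 1.1]
grip_width: 0.0881
grip_force: 0.0
```

```bash
python3 -c "
from h import *
plan([.45,-.165,.058],-2.2,18)
s=get_image('scene');p=get_image('top')
cv2.imwrite('pics/s4.png',np.hstack([cv2.resize(s['img'][180:360,120:320],None,fx=2,fy=2),cv2.resize(p['img'][160:340,340:540],None,fx=2,fy=2)])[:,:,::-1])"
```

```text
shift [-0.034, -0.005, 0.019] turn [-0.001, -0.051, 0.004] deg 2.9 pos [ 0.412 -0.162  0.067] z [ 0.26  0.01 -0.97] q [-0.28  0.32  0.68  2.43 -0.99  0.36  2.88] F [ 1.4 -0.1  1.1] t 7.75
```

View pics/s4.png

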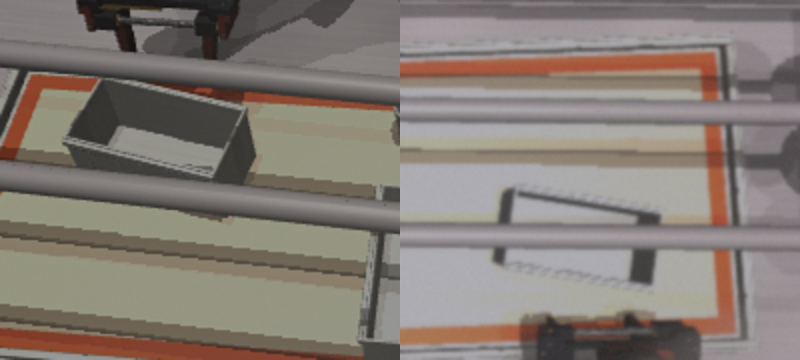

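Request:
{"name": "carry_out", "arguments": {
  "plan": [
    [1, [-0.007, -0.001, 0.006], [0, -0.01, 0]],
    [1, [-0.014, -0.002, 0.012], [0, -0.02, 0]],
    [1, [-0.021, -0.003, 0.015], [0, -0.03, 0]],
    [1, [-0.028, -0.004, 0.017], [0, -0.04, 0]],
    [1, [-0.034, -0.005, 0.019], [0, -0.05, 0]]
  ]
}}

```text
time_s: 8.35
eef_pos: [0.4502, -0.167, 0.0616]
eef_rot: [-0.056, 2.824, 0.004]
ft_force: [-4.3, -1.6, 3.3]
grip_width: 0.0879
grip_force: 2.3
```

```bash
python3 -c "
from h import *
plan([.49,-.165,.055],-2.2,24)"
```

```text
shift [-0.036, 0.0, 0.019] turn [-0.003, -0.102, 0.002] deg 5.8 pos [ 0.45  -0.167  0.062] z [ 0.31  0.01 -0.95] q [-0.08  0.34  0.44  2.38 -1.06  0.28  2.93] F [-4.3 -1.6  3.3] t 8.35
```

Request:
{"name": "carry_out", "arguments": {
  "plan": [
    [1, [-0.007, 0, 0.004], [0, -0.02, 0]],
    [1, [-0.014, 0, 0.008], [0, -0.04, 0]],
    [1, [-0.021, 0, 0.012], [0, -0.06, 0]],
    [1, [-0.028, 0, 0.015], [0, -0.08, 0]],
    [1, [-0.036, 0, 0.019], [0, -0.1, 0]]
  ]
}}

```text
time_s: 8.85
eef_pos: [0.4927, -0.1673, 0.0642]
eef_rot: [-0.056, 2.741, 0.016]
ft_force: [-2.9, -0.2, -1.6]
grip_width: 0.0883
grip_force: 1.4
```

```bash
python3 -c "
from h import *
plan([.535,-.165,.055],-2.2,31)"
```

```text
shift [-0.035, 0.001, 0.025] turn [0.005, -0.141, 0.001] deg 8.1 pos [ 0.493 -0.167  0.064] z [ 0.39  0.02 -0.92] q [ 0.24  0.35  0.06  2.33 -1.09  0.17  2.95] F [-2.9 -0.2 -1.6] t 8.85
```

Request:
{"name": "carry_out", "arguments": {
  "plan": [
    [1, [-0.009, 0, 0.004], [0, 0, 0]],
    [1, [-0.018, 0, 0.009], [0, 0, 0]],
    [1, [-0.027, 0, 0.014], [0, 0, 0]],
    [1, [-0.036, 0, 0.019], [0, 0, 0]],
    [1, [-0.045, 0, 0.023], [0, 0, 0]]
  ]
}}

```text
time_s: 9.35
eef_pos: [0.5437, -0.1658, 0.0593]
eef_rot: [-0.054, 2.742, 0.016]
ft_force: [-2.2, 0.2, -2.8]
grip_width: 0.0876
grip_force: 1.4
```

```bash
python3 -c "
from h import *
plan([.58,-.165,.055],-2.2,31)
s=get_image('scene');p=get_image('top')
cv2.imwrite('pics/s5.png',np.hstack([cv2.resize(s['img'][180:360,120:320],None,fx=2,fy=2),cv2.resize(p['img'][160:340,340:540],None,fx=2,fy=2)])[:,:,::-1])"
```

```text
shift [-0.032, -0.001, 0.018] turn [0.004, -0.142, -0.0] deg 8.1 pos [ 0.544 -0.166  0.059] z [ 0.39  0.02 -0.92] q [ 0.13  0.42  0.15  2.24 -1.03  0.21  2.85] F [-2.2  0.2 -2.8] t 9.35
```

View pics/s5.png

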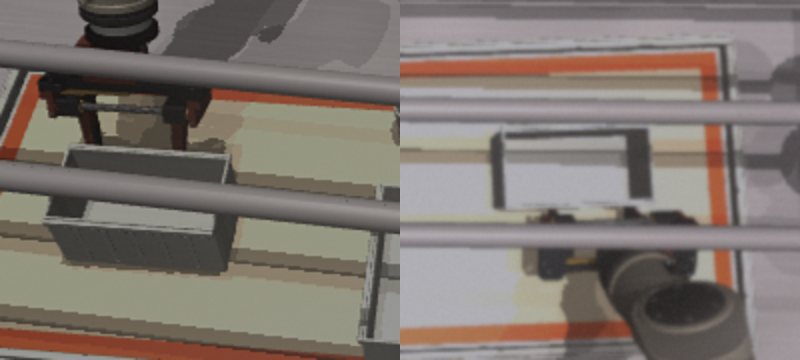

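The tin is square to the rim with both fingers against it. I push on, leaning further as I go.

Request:
{"name": "carry_out", "arguments": {
  "plan": [
    [1, [-0.008, 0, 0.004], [0, -0.01, 0]],
    [1, [-0.016, 0, 0.008], [0, -0.03, 0]],
    [1, [-0.024, 0, 0.012], [0, -0.05, 0]],
    [1, [-0.032, 0, 0.016], [0, -0.08, 0]],
    [1, [-0.04, 0, 0.02], [0, -0.11, 0]]
  ]
}}

```text
time_s: 9.95
eef_pos: [0.5944, -0.1681, 0.073]
eef_rot: [-0.052, 2.66, 0.033]
ft_force: [-3.3, 0.6, -0.7]
grip_width: 0.0878
grip_force: 1.6
```

```bash
python3 -c "
from h import *
plan([.63,-.162,.055],-2.2,38)"
```

```text
shift [-0.023, 0.004, 0.033] turn [0.014, -0.182, -0.004] deg 10.4 pos [ 0.594 -0.168  0.073] z [ 0.46  0.03 -0.89] q [ 0.25  0.44  0.01  2.17 -1.13  0.17  2.96] F [-3.3  0.6 -0.7] t 9.95
```

```bash
python3 -c "
from h import *
plan([.53,-.165,.17],-2,20)
plan([.45,-.08,.25],20,14)"
```

```text
shift [0.012, 0.007, -0.116] turn [0.016, 0.133, 0.001] deg 7.7 pos [ 0.594 -0.168  0.073] z [ 0.46  0.03 -0.89] q [ 0.25  0.44  0.01  2.17 -1.13  0.17  2.96] F [-3.3  0.6 -0.7] t 9.95
shift [0.043, 0.097, -0.221] turn [0.153, 0.231, 0.362] deg 26.1 pos [ 0.594 -0.168  0.073] z [ 0.46  0.03 -0.89] q [ 0.25  0.44  0.01  2.17 -1.13  0.17  2.96] F [-3.3  0.6 -0.7] t 9.95
```

The wrist sits at its j6 and j7 limits in this branch. I'll back off and swing round to the outward-bent wrist branch (q5 near π) so the tool can lean in under the shelf.

Request:
{"name": "carry_out", "arguments": {
  "plan": [
    [1, [0.012, 0, -0.03], [0, 0.04, 0]],
    [1, [0.015, 0, -0.075], [0.01, 0.09, 0]],
    [1, [0.015, 0.01, -0.116], [0.016, 0.133, 0.01]],
    [1, [0.022, 0.03, -0.16], [0.06, 0.17, 0.12]],
    [1, [0.03, 0.055, -0.195], [0.1, 0.2, 0.24]]
  ]
}}

```text
time_s: 10.45
eef_pos: [0.5135, -0.1422, 0.1946]
eef_rot: [0.118, 2.818, -0.001]
ft_force: [-0.9, 0.1, 0.2]
grip_width: 0.0877
grip_force: 0.0
```

```bash
python3 -c "
from h import *
plan([.45,-.05,.25],25,16)
plan([.45,-.05,.25],45,25)"
```

```text
shift [0.05, 0.087, -0.074] turn [0.117, 0.039, 0.335] deg 20.5 pos [ 0.513 -0.142  0.195] z [ 0.32 -0.01 -0.95] q [-0.54  0.15  0.8   2.2  -0.32  0.55  1.98] F [-0.9  0.1  0.2] t 10.45
shift [0.05, 0.087, -0.074] turn [0.271, -0.115, 0.65] deg 40.9 pos [ 0.513 -0.142  0.195] z [ 0.32 -0.01 -0.95] q [-0.54  0.15  0.8   2.2  -0.32  0.55  1.98] F [-0.9  0.1  0.2] t 10.45
```

Request:
{"name": "carry_out", "arguments": {
  "plan": [
    [1, [0.015, 0.025, -0.03], [0.04, 0.015, 0.1]],
    [1, [0.03, 0.05, -0.055], [0.08, 0.03, 0.22]],
    [1, [0.05, 0.087, -0.074], [0.117, 0.039, 0.335]],
    [1, [0.05, 0.087, -0.074], [0.18, -0.03, 0.46]],
    [1, [0.05, 0.087, -0.074], [0.22, -0.07, 0.55]]
  ]
}}

```text
time_s: 10.95
eef_pos: [0.4561, -0.0583, 0.2395]
eef_rot: [0.512, 2.812, -0.061]
ft_force: [0.3, 0.2, -0.4]
grip_width: 0.0876
grip_force: 0.0
```

```bash
python3 -c "
from h import *
plan([.5,-.05,.22],45,35)
plan([.52,-.08,.2],45,45)"
```

```text
shift [-0.031, 0.023, 0.03] turn [0.194, -0.322, 0.382] deg 30.7 pos [ 0.456 -0.058  0.239] z [ 0.27 -0.09 -0.96] q [-0.83 -0.13  0.69  2.26  0.31  0.75  0.88] F [ 0.3  0.2 -0.4] t 10.95
shift [-0.054, 0.002, 0.057] turn [0.227, -0.494, 0.366] deg 37.5 pos [ 0.456 -0.058  0.239] z [ 0.27 -0.09 -0.96] q [-0.83 -0.13  0.69  2.26  0.31  0.75  0.88] F [ 0.3  0.2 -0.4] t 10.95
```

Request:
{"name": "carry_out", "arguments": {
  "plan": [
    [1, [-0.01, 0.005, 0.01], [0.04, -0.07, 0.08]],
    [1, [-0.02, 0.01, 0.02], [0.09, -0.15, 0.17]],
    [1, [-0.03, 0.02, 0.03], [0.14, -0.24, 0.27]],
    [1, [-0.035, 0.023, 0.035], [0.194, -0.322, 0.37]],
    [1, [-0.04, 0.02, 0.04], [0.21, -0.4, 0.37]]
  ]
}}

```text
time_s: 11.45
eef_pos: [0.5064, -0.0561, 0.2131]
eef_rot: [0.915, 2.385, -0.314]
ft_force: [0.2, 0.5, -0.5]
grip_width: 0.0878
grip_force: 0.0
```

```bash
python3 -c "
from h import *
plan([.54,-.08,.2],45,45)
plan([.54,-.1,.2],25,45)"
```

```text
shift [-0.026, 0.005, 0.034] turn [0.017, -0.168, 0.047] deg 10.1 pos [ 0.506 -0.056  0.213] z [ 0.42 -0.4  -0.82] q [-0.84  0.06  0.49  2.32  0.91  0.68 -0.22] F [ 0.2  0.5 -0.5] t 11.45
shift [-0.037, -0.01, 0.042] turn [-0.208, -0.17, -0.22] deg 19.9 pos [ 0.506 -0.056  0.213] z [ 0.42 -0.4  -0.82] q [-0.84  0.06  0.49  2.32  0.91  0.68 -0.22] F [ 0.2  0.5 -0.5] t 11.45
```

Request:
{"name": "carry_out", "arguments": {
  "plan": [
    [1, [-0.015, 0.002, 0.018], [0.005, -0.09, 0.02]],
    [1, [-0.03, 0.004, 0.036], [0.01, -0.17, 0.04]],
    [1, [-0.04, 0.005, 0.05], [-0.02, -0.22, 0.02]],
    [1, [-0.05, 0.005, 0.065], [-0.06, -0.24, 0.0]],
    [1, [-0.06, 0.005, 0.075], [-0.1, -0.25, -0.05]]
  ]
}}

```text
time_s: 11.95
eef_pos: [0.5765, -0.1151, 0.1842]
eef_rot: [0.719, 2.183, -0.307]
ft_force: [1.1, -0.4, 0.5]
grip_width: 0.0878
grip_force: 0.0
```

```bash
python3 -c "
from h import *
plan([.57,-.13,.18],15,48)
plan([.57,-.15,.18],-2.2,45)"
```

```text
shift [0.001, -0.016, 0.005] turn [-0.264, 0.028, -0.255] deg 21.1 pos [ 0.576 -0.115  0.184] z [ 0.62 -0.44 -0.65] q [-0.73  0.27  0.55  2.41  1.82  0.49 -1.  ] F [ 1.1 -0.4  0.5] t 11.95
shift [-0.007, -0.032, 0.014] turn [-0.478, 0.08, -0.466] deg 38.5 pos [ 0.576 -0.115  0.184] z [ 0.62 -0.44 -0.65] q [-0.73  0.27  0.55  2.41  1.82  0.49 -1.  ] F [ 1.1 -0.4  0.5] t 11.95
```

Request:
{"name": "carry_out", "arguments": {
  "plan": [
    [1, [0, -0.006, 0], [-0.1, 0.01, -0.1]],
    [1, [0, -0.014, 0.003], [-0.2, 0.02, -0.2]],
    [1, [0, -0.022, 0.005], [-0.3, 0.03, -0.29]],
    [1, [0, -0.03, 0.005], [-0.39, 0.05, -0.38]],
    [1, [-0.002, -0.035, 0.005], [-0.478, 0.08, -0.466]]
  ]
}}

```text
time_s: 12.45
eef_pos: [0.567, -0.1389, 0.1782]
eef_rot: [0.43, 2.288, -0.175]
ft_force: [0.2, -0.8, -0.4]
grip_width: 0.0875
grip_force: 0.0
```

```bash
python3 -c "
from h import *
plan([.56,-.16,.15],-2.2,42)
plan([.575,-.16,.065],-2.2,40)
s=get_image('scene');p=get_image('top')
o=[(c,place_of('tin_center',c)[0]['pixel']) for c in (s,p) if place_of('tin_center',c)];print(tri(o).round(3),[at_z(c,x,.067).round(3) for c,x in o])
cv2.imwrite('pics/s6.png',np.hstack([cv2.resize(s['img'][100:380,120:320],None,fx=2,fy=2),cv2.resize(p['img'][100:380,340:540],None,fx=2,fy=2)])[:,:,::-1])"
```

```text
shift [0.02, -0.022, 0.02] turn [-0.278, 0.087, -0.296] deg 23.8 pos [ 0.567 -0.139  0.178] z [ 0.68 -0.26 -0.68] q [ 0.11  0.2  -0.15  2.43  2.27  0.4  -1.  ] F [ 0.2 -0.8 -0.4] t 12.45
shift [0.072, -0.018, 0.088] turn [-0.273, 0.122, -0.301] deg 24.3 pos [ 0.567 -0.139  0.178] z [ 0.68 -0.26 -0.68] q [ 0.11  0.2  -0.15  2.43  2.27  0.4  -1.  ] F [ 0.2 -0.8 -0.4] t 12.45
[ 0.636 -0.141  0.058] [array([ 0.641, -0.141,  0.067]), array([ 0.634, -0.134,  0.067])]
```

View pics/s6.png

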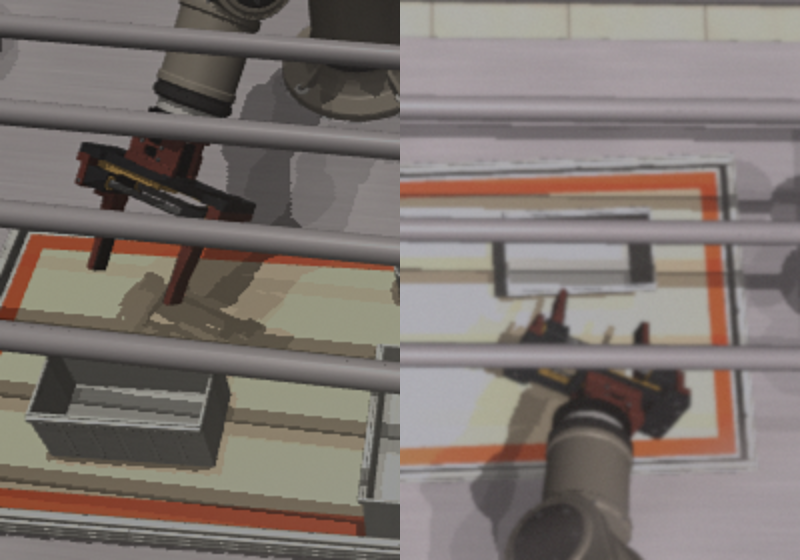

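View 10: the tin is square to the rim, about 75 mm short of it (centre ≈(0.638,-0.140)). The gripper has its outward lean and is clear. Next I square the tool and go down behind the tin.

Request:
{"name": "carry_out", "arguments": {
  "plan": [
    [1, [0.004, -0.005, 0.005], [-0.06, 0.02, -0.06]],
    [1, [0.008, -0.01, 0.01], [-0.12, 0.04, -0.12]],
    [1, [0.014, -0.015, 0.015], [-0.18, 0.06, -0.18]],
    [1, [0.02, -0.02, 0.02], [-0.24, 0.08, -0.25]],
    [1, [0.02, -0.02, 0.02], [-0.278, 0.087, -0.296]]
  ]
}}

```text
time_s: 13.25
eef_pos: [0.5615, -0.1529, 0.149]
eef_rot: [0.006, 2.404, 0.004]
ft_force: [0.5, 0.7, 0.2]
grip_width: 0.0877
grip_force: 0.0
```

```bash
python3 -c "
from h import *
plan([.56,-.155,.06],-2.2,38)"
```

```text
shift [0.061, -0.003, 0.065] turn [-0.023, 0.075, -0.035] deg 4.9 pos [ 0.561 -0.153  0.149] z [ 0.67  0.   -0.74] q [ 0.73  0.3  -0.53  2.36  3.37  0.19 -1.53] F [0.5 0.7 0.2] t 13.25
```

Request:
{"name": "carry_out", "arguments": {
  "plan": [
    [1, [0.018, 0, 0.01], [0, 0.02, 0]],
    [1, [0.034, -0.001, 0.027], [-0.01, 0.04, -0.01]],
    [1, [0.05, -0.002, 0.045], [-0.02, 0.06, -0.02]],
    [1, [0.061, -0.003, 0.06], [-0.023, 0.07, -0.03]],
    [1, [0.061, -0.003, 0.064], [-0.023, 0.07, -0.035]]
  ]
}}

```text
time_s: 13.75
eef_pos: [0.5591, -0.1546, 0.059]
eef_rot: [-0.045, 2.475, 0.016]
ft_force: [0.4, -0.5, 0.0]
grip_width: 0.0875
grip_force: 0.0
```

```bash
python3 -c "
from h import *
plan([.62,-.15,.055],-2.2,42)"
```

```text
shift [-0.046, 0.002, 0.041] turn [-0.001, -0.067, -0.001] deg 3.8 pos [ 0.559 -0.155  0.059] z [ 0.62  0.02 -0.79] q [ 0.59  0.48 -0.37  2.36  3.31  0.3  -1.4 ] F [ 0.4 -0.5  0. ] t 13.75
```

Request:
{"name": "carry_out", "arguments": {
  "plan": [
    [1, [-0.01, 0, 0.008], [0, -0.015, 0]],
    [1, [-0.02, 0.001, 0.016], [0, -0.03, 0]],
    [1, [-0.03, 0.001, 0.025], [0, -0.045, 0]],
    [1, [-0.038, 0.002, 0.033], [0, -0.06, 0]],
    [1, [-0.046, 0.002, 0.041], [0, -0.067, 0]]
  ]
}}

```text
time_s: 14.25
eef_pos: [0.62, -0.1532, 0.0577]
eef_rot: [-0.039, 2.405, 0.014]
ft_force: [-8.3, -0.6, 6.0]
grip_width: 0.0879
grip_force: 3.9
```

```bash
python3 -c "
from h import *
plan([.648,-.15,.056],-2.2,44)"
```

```text
shift [-0.02, 0.002, 0.02] turn [-0.005, -0.032, -0.004] deg 1.9 pos [ 0.62  -0.153  0.058] z [ 0.67  0.02 -0.74] q [ 0.53  0.55 -0.34  2.27  3.27  0.36 -1.38] F [-8.3 -0.6  6. ] t 14.25
```

Request:
{"name": "carry_out", "arguments": {
  "plan": [
    [1, [-0.005, 0, 0.004], [0, -0.01, 0]],
    [1, [-0.01, 0, 0.009], [0, -0.02, 0]],
    [1, [-0.015, 0.001, 0.014], [0, -0.03, 0]],
    [1, [-0.02, 0.002, 0.019], [0, -0.03, 0]],
    [1, [-0.02, 0.002, 0.019], [0, -0.03, 0]]
  ]
}}

```text
time_s: 14.75
eef_pos: [0.6485, -0.1508, 0.0574]
eef_rot: [-0.038, 2.374, 0.014]
ft_force: [-1.1, -0.2, -0.5]
grip_width: 0.0877
grip_force: 0.3
```

```bash
python3 -c "
from h import *
plan([.668,-.15,.056],-2.2,44)
s=get_image('scene');p=get_image('top')
o=[(c,place_of('tin_center',c)[0]['pixel']) for c in (s,p) if place_of('tin_center',c)];print(tri(o).round(3),[at_z(c,x,.067).round(3) for c,x in o])"
```

```text
shift [-0.013, 0.0, 0.015] turn [-0.005, -0.0, -0.004] deg 0.4 pos [ 0.649 -0.151  0.057] z [ 0.69  0.02 -0.72] q [ 0.5   0.58 -0.33  2.23  3.25  0.39 -1.37] F [-1.1 -0.2 -0.5] t 14.75
[ 0.702 -0.142  0.06 ] [array([ 0.706, -0.142,  0.067]), array([ 0.7  , -0.137,  0.067])]
```

Request:
{"name": "carry_out", "arguments": {
  "plan": [
    [1, [-0.002, 0, 0.002], [0, 0, 0]],
    [1, [-0.004, 0, 0.004], [0, 0, 0]],
    [1, [-0.006, 0, 0.006], [0, 0, 0]],
    [1, [-0.0075, 0, 0.0075], [0, 0, 0]],
    [1, [-0.0075, 0, 0.0075], [0, 0, 0]]
  ]
}}

```text
time_s: 15.55
eef_pos: [0.6573, -0.1505, 0.0563]
eef_rot: [-0.038, 2.377, 0.015]
ft_force: [-4.6, -0.4, 3.5]
grip_width: 0.0881
grip_force: 2.4
```

Request:
{"name": "carry_out", "arguments": {
  "plan": [
    [1, [-0.0015, 0, 0.0015], [0, 0, 0]],
    [1, [-0.003, 0, 0.003], [0, 0, 0]],
    [1, [-0.003, 0, 0.003], [0, 0, 0]]
  ]
}}

```text
time_s: 15.85
eef_pos: [0.6592, -0.1508, 0.0552]
eef_rot: [-0.038, 2.38, 0.014]
ft_force: [-14.3, -0.8, 11.2]
grip_width: 0.0875
grip_force: 7.6
```

Request:
{"name": "carry_out", "arguments": {
  "plan": [
    [1, [-0.001, 0, 0.001], [0, 0, 0]],
    [1, [-0.002, 0, 0.002], [0, 0, 0]],
    [1, [-0.002, 0, 0.002], [0, 0, 0]],
    [1, [-0.002, 0, 0.002], [0, 0, 0]]
  ]
}}

```text
time_s: 16.25
eef_pos: [0.6596, -0.1509, 0.0538]
eef_rot: [-0.038, 2.384, 0.014]
ft_force: [-23.4, -3.0, 14.4]
grip_width: 0.0878
grip_force: 11.5
```

```bash
python3 -c "
from h import *
plan([.668,-.15,.056],-2.2,44)
s=get_image('scene');p=get_image('top')
o=[(c,place_of('tin_center',c)[0]['pixel']) for c in (s,p) if place_of('tin_center',c)];print(tri(o).round(3),[at_z(c,x,.067).round(3) for c,x in o])"
```

```text
shift [-0.008, 0.001, 0.004] turn [-0.005, -0.011, -0.005] deg 0.7 pos [ 0.66  -0.151  0.054] z [ 0.69  0.02 -0.73] q [ 0.49  0.59 -0.32  2.21  3.24  0.36 -1.36] F [-23.4  -3.   14.4] t 16.25
[ 0.707 -0.142  0.058] [array([ 0.711, -0.136,  0.067]), array([ 0.706, -0.143,  0.067])]
```

The tool stalled while the force rose to 23 N, so the tin is against the rim. Now I withdraw.

Request:
{"name": "carry_out", "arguments": {
  "plan": [
    [1, [0.007, 0, -0.007], [0, 0, 0]],
    [1, [0.021, 0, -0.021], [0, 0, 0]],
    [1, [0.04, 0, -0.04], [0, 0, 0]],
    [1, [0.05, 0, -0.055], [0, 0, 0]],
    [1, [0.05, 0, -0.055], [0, 0, 0]]
  ]
}}

```text
time_s: 17.05
eef_pos: [0.5888, -0.1529, 0.0611]
eef_rot: [-0.037, 2.377, 0.014]
ft_force: [0.2, -0.6, 0.2]
grip_width: 0.0883
grip_force: 0.0
```

```bash
python3 -c "
from h import *
s=get_image('scene');p=get_image('top')
print(get_obs()['eef_pos'],get_obs()['ft_force'])
o=[(c,place_of('tin_center',c)[0]['pixel']) for c in (s,p) if place_of('tin_center',c)];print(tri(o).round(3),[at_z(c,x,.067).round(3) for c,x in o])
for c in(s,p):
    r=regions_of('tin_center',c)
    if r: print(cv2.minAreaRect(np.argwhere(r[0]['mask'])[:,::-1].astype(np.float32)))
cv2.imwrite('pics/f.png',cv2.resize(p['img'][165:265,380:520],None,fx=5,fy=5,interpolation=cv2.INTER_CUBIC)[:,:,::-1])
# far-wall rail top edge expected if flush
f=np.array([.999,.038]);
for y in(-.06,-.23):
  X=.7595-.038*(y+.14); print('rim',[np.round(proj(c,[X,y,.042]),1) for c in(s,p)],'rail edge',[np.round(proj(c,[X+.005,y,.112]),1) for c in (s,p)])
for q in('tin2','mould'):
  o=[(c,place_of(q,c)[0]['pixel']) for c in (s,p) if place_of(q,c)];print(q,tri(o).round(3) if len(o)==2 else o)"
```

```text
[ 0.59197085 -0.15277024  0.06203052] [ 0.40329259 -0.13235055 -0.13996143]
[ 0.703 -0.143  0.054] [array([ 0.709, -0.139,  0.067]), array([ 0.7  , -0.138,  0.067])]
((174.77243041992188, 327.7310791015625), (105.7999496459961, 60.955387115478516), 4.763641834259033)
((424.76422119140625, 192.83804321289062), (33.491844177246094, 80.23895263671875), 88.23760986328125)
rim [array([360.5, 212.1]), array([184.9, 389.7])] rail edge [array([348. , 204.5]), array([176.7, 394.7])]
rim [array([353.6, 130.7]), array([183.2, 455. ])] rail edge [array([340.8, 118.2]), array([174.8, 464.2])]
tin2 [0.652 0.165 0.016]
mould [0.419 0.139 0.02 ]
```

```bash
python3 -c "
from h import *
print(close_job())"
```

```text
the job is handed in; nothing more can be done
None
```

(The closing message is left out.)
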